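Close up the slide cabinet

ROBOT

A 7-joint arm with a two-finger parallel gripper is mounted at the origin on the work surface. World frame = base frame: x ahead of the robot, y to its left, z up, the work surface at z = 0. Lengths are in m, angles in degrees, forces in N, time in s.
With the tool pointing down it reaches from about 0.425 to 0.875 m from the base axis. Payload 4.7 kg.
Tool frame: the origin (TCP) lies on the front face of the gripper's body, between the roots of the fingers; the fingertips stand 70 mm ahead of it and the grasp point (between the pads) lies 51 mm ahead of it; z points along the fingers, y is the direction in which the jaws open and shut (so a half turn about z gives the same grasp; the last joint's range is limited). The gripper opens to 87 mm and grips with 3 to 60 N. Pads are 19 mm wide; open, the fingers measure 117 mm over their backs; the gripper's body (75 mm by 190 mm) begins 51 mm behind the grasp point.
Start: joints at [68.13, 18.392, -4.016, 83.108, 1.295, 78.541, -3.26], TCP at [0.251, -0.6, 0.292] pointing down, gripper open.
Joint ranges: [-163.93, 163.93], [-17.29, 119.83], [-79.2, 71.16], [3.27, 140.29], [-89.18, 269.18], [5.43, 117.66], [-154.24, 154.24]. Speed limits (degrees/s): [147.25, 147.25, 180, 180, 180, 180, 180].

INTERFACE

Orientations are given as [roll, pitch, yaw] about the fixed x, y, z axes, in that order (R = Rz(yaw) Ry(pitch) Rx(roll)).
In Python, from cell import env gives the robot as it stands.
- The arm moves only by the tool drive_tool, never from a script. Its argument "commands" is a list of rows, each a list of 7 numbers: the shift along the tool's x, y, z in cm, then the turn, a rotation vector about the tool's x, y, z in degrees, then the opening, from 0 (shut) to 1 (fully open). In form: [[tx, ty, tz, rx, ry, rz, hand], ...]. A call has 1 to 20 rows; each row shifts and turns the commanded pose from where the row before left it, along the tool's axes as they then stand; what a row does not reach is not made up. A row lasts 1/12 s, in which the tool goes at most 41.7 mm and 7.16 degrees, less where a joint would pass 70% of its speed; a pose out of reach is approached as far as the arm can. A call is refused whole if a number of a shift passes 4.17 or a number of a turn 7.16, either way. A call with a gripper value outside its range is refused whole. The fingers move at their own pace and stop on an object; "force" is the grip in N (left out, the last holds). Time passes only in rows, so rows that do not move let the fingers close. It gives the time, the measured TCP pose, the force and the opening at its end, in the units of the state.
- env.get_obs(): the state, without advancing time (a new reading comes with each control period).
- env.read_camera(name): name is "side" or "top"; returns a dict with "img" (400x640x3 uint8, blue, green, red), "mtx" (3x3 intrinsics, pixels), "k1" (the pictures are not rectified: a ray, as slopes to the right and down, at radius r is drawn at 1 + k1 r^2 times it, then the intrinsics apply), "pose" (4x4, takes a point from camera to world coordinates). Camera axes: x right, y down, z forward; pixel columns grow to the right and rows downward; lengths in m; the calibration is good to about 2 mm. A picture is of the moment at which its call begins. There is no depth.
- env.sign_off(): hands the job in, once; it reports no verdict.
The state is a dict: "time_s": time; "qpos": joint angles; "joint_velocities": joint speeds; "effort": joint torques, N m; "tool_pos": TCP position; "tool_rot": TCP orientation; "force": force on the tool from outside, world axes, zero at the start; "wrist_torque": the same for the moment, N m; "grip_width": finger opening in m.
Only numpy, scipy, OpenCV 4.12 (cv2) and the standard library are available. Lean on these libraries where they do the work, as an engineer would, in place of code of your own. Each camera call takes 0.05 s, during which the arm holds its last target.

TASK

Close up the white slide cabinet against dust, with the fingertips only, no other part of the robot: gently push every drawer that stands open fully home, and slide the loose cover on top to the left (as seen from the robot) along its guides until it meets the end stop and covers the well of slides. Push the drawers and the cover without slamming them and never lift the cover, and leave everything standing around the cabinet, and the small box on it, where it is.

Things in the scene. Friction and masses are not known exactly. Their poses are not given: they have to be found in the camera images.
- cabinet: Fixed white cabinet, 180 mm deep (x), 300 wide (y). Origin: centre of its underside; +x to its back, away from the robot, +y to its left, z up; yaw within 0.32 rad. Three drawers in a row in the front face (x = -90 mm). Top at z = 65 mm; its front strip (x -90 to -26 mm) carries the slip box. Behind, a raised guide along y carries the cover: ledges at z = 87, lips to z = 97 mm (x = -26..-20 and 84..90).
- stop_left (a point): Centre of the inner face of the guide's left end stop, at cabinet (32, 143, 87) mm, level with the ledges; the stop's top is at z = 105 mm. The open well of slides reaches from cabinet y = +7 mm to this stop; the right half of the guide is a flat deck. Axes as the cabinet's.
- cover: Loose dark steel plate 100 (x) x 140 (y) x 6 mm, 0.2 to 0.45 kg, on the guide's ledges, 2 mm play to each lip; slides along y with dry friction, a few N. Origin: centre of its underside, axes as the cabinet's. Black ridge across its middle: 50 mm in x, 10 thick in y, 22 high. Shut: left edge at the left stop, origin at cabinet (32, 73, 87) mm; starts at cabinet y = -55 to 0 mm.
- ridge (a point): Centre of the top of the cover's ridge, 28 mm above the cover's underside (z = 115 mm); axes as the cover's.
- drawer_left (a joint): How far the left drawer is open, m: 0 = fully home (hard stop), up to 0.09, growing as it comes out towards the cabinet's -x. Slides with about 1.2 N friction plus light damping (about 4 N at 1 m/s); stays where left.
- front_left (a point): Centre of the front face of the left drawer's finger lip (cabinet y = +95 mm), z = 50 mm; axes as the cabinet's. The lip is a steel strip 70 mm wide (y), 8 high, standing 8 mm out from the grey drawer front, 88 mm wide, z = 8 to 58 mm. Moves with the drawer: home, it is at cabinet x = -106 mm; push towards +x.
- drawer_middle (a joint): How far the middle drawer is open, m: 0 = fully home (hard stop), up to 0.09, growing as it comes out towards the cabinet's -x. Slides with about 1.2 N friction plus light damping (about 4 N at 1 m/s); stays where left.
- front_middle (a point): Centre of the front face of the middle drawer's finger lip (cabinet y = 0 mm), z = 50 mm; axes as the cabinet's. The lip is a steel strip 70 mm wide (y), 8 high, standing 8 mm out from the grey drawer front, 88 mm wide, z = 8 to 58 mm. Moves with the drawer: home, it is at cabinet x = -106 mm; push towards +x.
- drawer_right (a joint): How far the right drawer is open, m: 0 = fully home (hard stop), up to 0.09, growing as it comes out towards the cabinet's -x. Slides with about 1.2 N friction plus light damping (about 4 N at 1 m/s); stays where left.
- front_right (a point): Centre of the front face of the right drawer's finger lip (cabinet y = -95 mm), z = 50 mm; axes as the cabinet's. The lip is a steel strip 70 mm wide (y), 8 high, standing 8 mm out from the grey drawer front, 88 mm wide, z = 8 to 58 mm. Moves with the drawer: home, it is at cabinet x = -106 mm; push towards +x.
- slip_box: Bystander: small card box 40 x 50 x 20 mm standing loose on the front strip of the cabinet's top; origin under its centre (z = 65 mm).
- vial_left: Bystander: amber vial with black cap, 28 mm across, 110 mm high, standing beside the cabinet's left end, origin under its centre.
- vial_right: Bystander: amber vial with black cap, 28 mm across, 110 mm high, standing beside the cabinet's right end, origin under its centre.
- vial_back: Bystander: amber vial with black cap, 28 mm across, 110 mm high, standing behind the cabinet, origin under its centre.
- dish: Bystander: shallow glass dish, 90 mm across, 15 mm high, on the bench in front of the cabinet, to the left; origin under its centre.
- beaker: Bystander: glass beaker 70 mm across, 90 mm high, to the right; origin under its centre.
- mouse: Bystander: rounded grey computer mouse, 100 x 60 x 30 mm, to the left; origin under its centre.
Not all that is in view belongs to the job. Of the things shaped like the cover, the steel one is meant.

How it is judged:
By the outcome, as a careful person would: the job done as asked, in the order asked, and still so for the second after the job is handed in, with the robot touching nothing.
It also fails if it takes over 61 s, if anything falls off the work surface, if the arm or the gripper's body presses on something with over 40 N, if the wrist force passes 120 N, or if a joint passes its speed limit or range.

## Working session

There is one attempt and no reset: what is moved stays moved. The work goes in short steps, Python scripts to look and compute and a tool call to move; the robot and the scene stay as the last step left them, time stands still between calls to the robot, and variables do not carry over. Pictures are saved under pics/ and viewed, and the job is handed in when it is done.

Besides the shell and the picture viewer there is one more tool, called after "Call:" as a command line: name --pt "numbers of a row" for each row, then --argument value for the rest. drive_tool: Moves the arm, as the interface text tells. Its arguments: {"type":"object","properties":{"commands":{"type":"array"},"force":{"type":"number"}},"required":["commands"]}

```bash
ls; mkdir -p pics
python3 - <<'E'
from cell import env
import cv2
print({k:v for k,v in env.get_obs().items() if k in('time_s','tool_pos','tool_rot','grip_width','force')})
for n in('side','top'):
    c=env.read_camera(n); cv2.imwrite(f'pics/{n}0.png',c['img']); print(n,c['mtx'],c['k1'],c['pose'])
    import pickle; pickle.dump(c,open(f'{n}0.pkl','wb'))
E
```

```text
pics
{'time_s': 0.0, 'tool_pos': array([ 0.25042124, -0.59936284,  0.29114323]), 'tool_rot': array([-1.79889202e+02,  5.09595001e-03,  2.26809674e+01]), 'force': array([-0.26502131,  0.02948528,  0.288977  ]), 'grip_width': 0.08713220600853716}
side [[460.17517327   0.         318.72847599]
 [  0.         460.17517327 194.9390347 ]
 [  0.           0.           1.        ]] -0.12358897100812437 [[-0.99063427 -0.086571    0.10558978  0.44738566]
 [-0.1351747   0.73096324 -0.66889502  0.82723412]
 [-0.01927533 -0.67690339 -0.73581945  0.99296428]
 [ 0.          0.          0.          1.        ]]
top [[486.89265874   0.         319.66367704]
 [  0.         486.89265874 199.51573097]
 [  0.           0.           1.        ]] -0.11417873091929996 [[-4.05797633e-02 -9.76419288e-01  2.12034566e-01  2.77690292e-01]
 [-9.99175839e-01  3.94512853e-02 -9.55185345e-03  1.26635325e-02]
 [ 9.61577774e-04 -2.12247428e-01 -9.77215485e-01  1.34342515e+00]
 [ 0.00000000e+00  0.00000000e+00  0.00000000e+00  1.00000000e+00]]
```

View pics/side0.png

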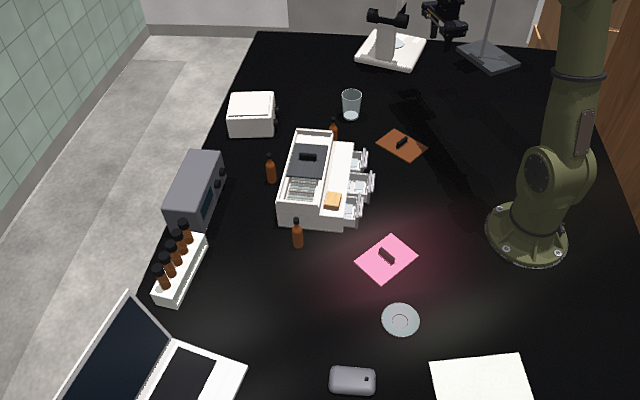

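View pics/top0.png

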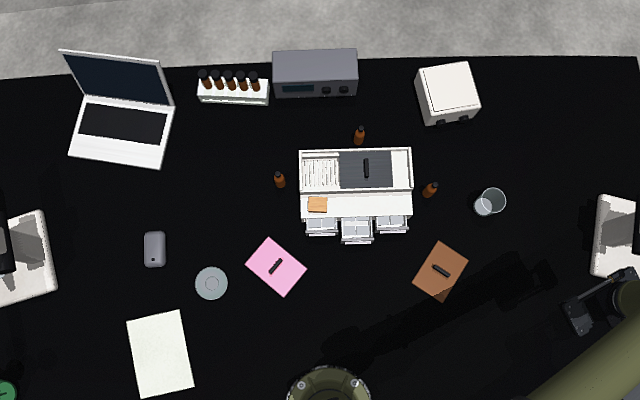

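The top view shows three plates like the cover: the dark one on the cabinet guide (366,170), a pink one on the bench (276,267) and a brown one on the bench (440,270). I choose the dark steel one on the guide. The close crops come next.

Run:
```python
import cv2
a=cv2.imread('pics/top0.png')[115:255,260:450]; cv2.imwrite('pics/topc.png',cv2.resize(a,None,fx=4,fy=4,interpolation=cv2.INTER_CUBIC))
a=cv2.imread('pics/side0.png')[115:260,255:395]; cv2.imwrite('pics/sidec.png',cv2.resize(a,None,fx=4,fy=4,interpolation=cv2.INTER_CUBIC))
```

```text
(no output)
```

View pics/topc.png

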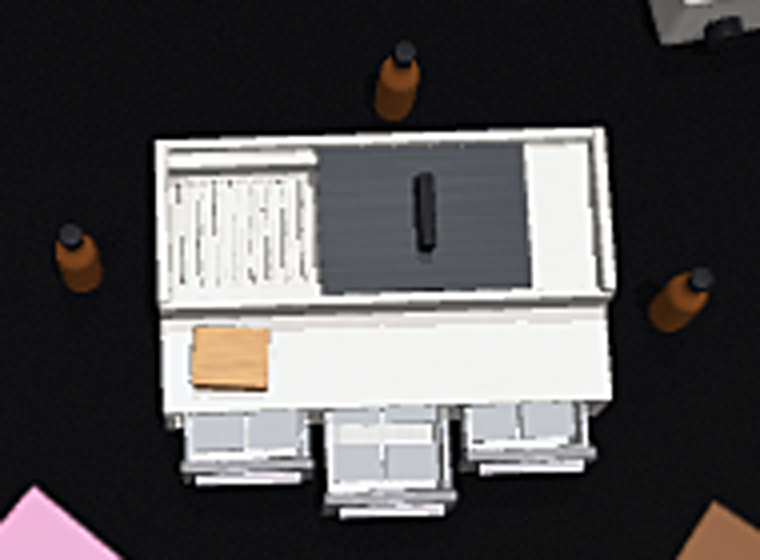

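View pics/sidec.png

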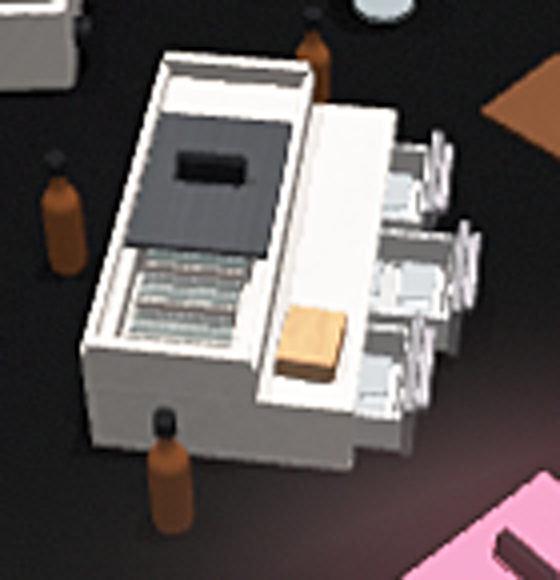

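The crops show all three drawers open: lips at about (322,235), (358,243) and (392,232) in the top view. The dark steel cover sits on the guide with the well open to its left. The slip box is front-left at (318,204), and there are vials at both ends and behind.

```bash
cat > h.py <<'E'
import numpy as np,cv2
def ray(c,uv):
    m=c['mtx'];d=np.array([(uv[0]-m[0,2])/m[0,0],(uv[1]-m[1,2])/m[1,1]])
    p=d.copy()
    for _ in range(20): p=d/(1+c['k1']*(p@p))
    R=c['pose'][:3,:3]; return c['pose'][:3,3],R@np.r_[p,1]
def onz(c,uv,z):
    o,d=ray(c,uv); return o+d*(z-o[2])/d[2]
def proj(c,P):
    P=np.linalg.inv(c['pose'])@np.r_[P,1]; s=P[:2]/P[2]; s=s*(1+c['k1']*(s@s)); m=c['mtx']; return np.array([s[0]*m[0,0]+m[0,2],s[1]*m[1,1]+m[1,2]])
E
python3 - <<'E'
from h import *; import pickle
t=pickle.load(open('top0.pkl','rb')); s=pickle.load(open('side0.pkl','rb'))
T=lambda u,v:(260+(u+.5)/4-.5,115+(v+.5)/4-.5)
S=lambda u,v:(255+(u+.5)/4-.5,115+(v+.5)/4-.5)
# correspondences: (cam, pix, cabinet xyz)
C=[('bl',t,T(155,141),(90,150,105)),('br',t,T(605,128),(90,-150,105)),('fl',t,T(163,413),(-90,150,65)),('fr',t,T(609,400),(-90,-150,65)),
('s bl',s,S(82,348),(90,150,105)),('s br',s,S(165,53),(90,-150,105)),('s fl',s,S(354,412),(-90,150,65)),('s fr',s,S(396,108),(-90,-150,65)),]
A=[];B=[]
for n,c,p,q in C:
    P=onz(c,p,q[2]/1e3);print(n,P.round(4)); A.append(np.array(q[:2])/1e3);B.append(P[:2])
A=np.array(A);B=np.array(B)
a=A-A.mean(0);b=B-B.mean(0)
yaw=np.arctan2((a[:,0]*b[:,1]-a[:,1]*b[:,0]).sum(),(a*b).sum())
R=np.array([[np.cos(yaw),-np.sin(yaw)],[np.sin(yaw),np.cos(yaw)]])
o=B.mean(0)-R@A.mean(0); print('cab',o,np.degrees(yaw)); print('res mm',((B-(A@R.T+o))*1e3).round(1).tolist())
np.savez('cab.npz',o=o,yaw=yaw,R=R)
f=lambda P:(R.T@(P[:2]-o)*1e3).round(1)
for n,c,p,z in [('lipL',t,T(248,483),.054),('lipM',t,T(392,516),.054),('lipR',t,T(530,472),.054),('ridge',t,T(425,172),.115),('ridge b',t,T(425,240),.115),('covL',t,T(317,220),.093),('covR',t,T(528,214),.093),
 ('sridge',s,S(212,160),.115),('box',t,T(230,357),.085),('sbox',s,S(312,335),.085),
 ('s lipL',s,S(430,360),.054),('s lipM',s,S(478,262),.054),('s lipR',s,S(450,170),.054),
 ('vL',t,T(70,237),.11),('vR',t,T(700,280),.11),('vB',t,T(404,54),.11)]:
    P=onz(c,p,z);print(n,P.round(4),f(P))
E
```

```text
bl [0.684  0.0518 0.105 ]
br [ 0.6815 -0.2497  0.105 ]
fl [0.5071 0.0536 0.065 ]
fr [ 0.5037 -0.2451  0.065 ]
s bl [0.6841 0.0567 0.105 ]
s br [ 0.6814 -0.2466  0.105 ]
s fl [0.5061 0.0562 0.065 ]
s fr [ 0.5042 -0.2492  0.065 ]
cab [ 0.59402145 -0.09654278] -0.435121112321613
res mm [[-1.2, -1.0], [-1.4, -2.5], [2.0, -0.6], [0.8, 0.7], [-1.0, 4.0], [-1.5, 0.7], [1.0, 2.0], [1.3, -3.3]]
lipL [ 0.4594 -0.0012  0.054 ] [-135.3   94.3]
lipM [ 0.4333 -0.096   0.054 ] [-160.7   -0.7]
lipR [ 0.4589 -0.1902  0.054 ] [-134.4  -94.7]
ridge [ 0.6522 -0.1257  0.115 ] [ 58.4 -28.7]
ridge b [ 0.6059 -0.1228  0.115 ] [ 12.1 -26.1]
covL [ 0.6284 -0.054   0.093 ] [34.1 42.8]
covR [ 0.6271 -0.1953  0.093 ] [ 33.8 -98.5]
sridge [ 0.6255 -0.1205  0.115 ] [ 31.6 -23.7]
box [0.5392 0.0075 0.085 ] [-55.6 103.7]
sbox [0.5393 0.0098 0.085 ] [-55.6 105.9]
s lipL [ 0.4602 -0.0048  0.054 ] [-134.5   90.8]
s lipM [ 0.4328 -0.1019  0.054 ] [-161.1   -6.5]
s lipR [ 0.4588 -0.196   0.054 ] [-134.4 -100.5]
vL [0.6187 0.1094 0.11  ] [ 23.1 206.1]
vR [ 0.5731 -0.3028  0.11  ] [ -19.3 -206.5]
vB [ 0.737  -0.1173  0.11  ] [143.1 -19.7]
```

Call:
drive_tool --pt "0 0 0 0 0 5.8 0" --pt "0 0 0 0 0 5.8 0" --pt "0 0 0 0 0 5.8 0" --pt "0 0 0 0 0 5.8 0" --pt "1.2 -2.9 0 0 0 0 0" --pt "1.2 -2.9 0 0 0 0 0" --pt "1.2 -2.9 0 0 0 0 0" --pt "1.2 -2.9 0 0 0 0 0" --pt "1.2 -2.9 0 0 0 0 0" --pt "1.2 -2.9 0 0 0 0 0" --pt "1.2 -2.9 0 0 0 0 0" --pt "1.2 -2.9 0 0 0 0 0" --pt "1.2 -2.9 0 0 0 0 0" --pt "1.2 -2.9 0 0 0 0 0" --pt "1.2 -2.9 0 0 0 0 0" --pt "1.2 -2.9 0 0 0 0 0" --pt "1.2 -2.9 0 0 0 0 0" --pt "1.2 -2.9 0 0 0 0 0" --pt "0 0 0 0 0 0 0" --pt "0 0 0 0 0 0 0" --force 20

```text
time_s: 1.77
tool_pos: [0.4228, -0.1935, 0.2921]
tool_rot: [180.0, 0.0, -0.3]
force: [0.2, -0.3, 0.3]
grip_width: 0.0005
```

Call:
drive_tool --pt "0 0 2 0 0 0 0" --pt "0 0 2 0 0 0 0" --pt "0 0 2 0 0 0 0" --pt "0 0 2 0 0 0 0" --pt "0 0 2 0 0 0 0" --pt "0 0 2 0 0 0 0" --pt "0 0 2 0 0 0 0" --pt "0 0 2 0 0 0 0" --pt "0 0 1.5 0 0 0 0" --pt "0 0 0.5 0 0 0 0" --pt "0 0 0 0 0 0 0" --pt "0 0 0 0 0 0 0"

```text
time_s: 2.77
tool_pos: [0.4222, -0.1961, 0.1125]
tool_rot: [180.0, 0.0, -0.6]
force: [-0.1, -0.5, -0.1]
grip_width: 0.0004
```

```bash
cat > look.py <<'E'
import sys,cv2
from cell import env
from h import *
tag=sys.argv[1]; o=env.get_obs(); print(o['time_s'],o['tool_pos'].round(4),o['force'].round(2),o['grip_width'])
t=env.read_camera('top');s=env.read_camera('side')
import pickle; pickle.dump((t,s),open(tag+'.pkl','wb'))
a=cv2.resize(t['img'][110:260,255:455],None,fx=2,fy=2,interpolation=cv2.INTER_CUBIC)
b=cv2.resize(s['img'][110:260,240:440],None,fx=2,fy=2,interpolation=cv2.INTER_CUBIC)
cv2.imwrite(f'pics/{tag}.png',np.hstack([a,b]))
E
python3 look.py a1
```

```text
2.7667 [ 0.4222 -0.1961  0.1125] [-0.12 -0.51 -0.09] 0.0004222163697311563
```

View pics/a1.png

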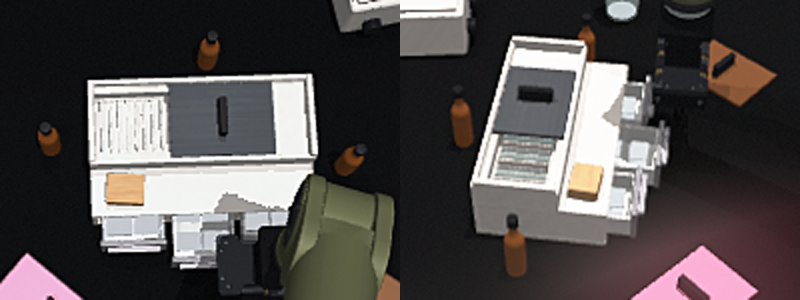

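Call:
drive_tool --pt "0.5 0 0 0 0 0 0" --pt "0.5 0 0 0 0 0 0" --pt "0.5 0 0 0 0 0 0" --pt "0.3 0 0 0 0 0 0" --pt "0.2 0 0 0 0 0 0" --pt "0.2 0 0 0 0 0 0" --pt "0.2 0 0 0 0 0 0" --pt "0.2 0 0 0 0 0 0" --pt "0.2 0 0 0 0 0 0" --pt "0.2 0 0 0 0 0 0" --pt "0.2 0 0 0 0 0 0" --pt "0.2 0 0 0 0 0 0" --pt "0.2 0 0 0 0 0 0" --pt "0.2 0 0 0 0 0 0" --pt "0.2 0 0 0 0 0 0" --pt "0.2 0 0 0 0 0 0"

```text
time_s: 4.2
tool_pos: [0.4644, -0.1957, 0.1121]
tool_rot: [-180.0, 0.0, -0.5]
force: [-1.5, 0.1, -0.8]
grip_width: -0.0
```

Contact at −1.5 N. Finishing slowly.

Call:
drive_tool --pt "0.15 0 0 0 0 0 0" --pt "0.15 0 0 0 0 0 0" --pt "0.15 0 0 0 0 0 0" --pt "0.15 0 0 0 0 0 0" --pt "0.1 0 0 0 0 0 0" --pt "0.1 0 0 0 0 0 0" --pt "0.1 0 0 0 0 0 0" --pt "0.1 0 0 0 0 0 0" --pt "0.05 0 0 0 0 0 0" --pt "0.05 0 0 0 0 0 0"

```text
time_s: 5.03
tool_pos: [0.4753, -0.1958, 0.1123]
tool_rot: [180.0, -0.0, -0.5]
force: [-0.6, 0.5, -0.9]
grip_width: 0.0004
```

Call:
drive_tool --pt "0.06 0 0 0 0 0 0" --pt "0.06 0 0 0 0 0 0" --pt "0.06 0 0 0 0 0 0" --pt "0.06 0 0 0 0 0 0" --pt "0.06 0 0 0 0 0 0"

```text
time_s: 5.45
tool_pos: [0.4766, -0.1959, 0.1122]
tool_rot: [-180.0, 0.3, -0.5]
force: [-8.8, 1.2, 5.8]
grip_width: 0.0004
```

Call:
drive_tool --pt "-0.5 0 0 0 0 0 0" --pt "-1.2 0 0 0 0 0 0" --pt "-1.2 0 0 0 0 0 0" --pt "-1.2 0 0 0 0 0 0" --pt "-1.2 0 0 0 0 0 0" --pt "-1.0 0 0 0 0 0 0" --pt "0 -1.2 0 0 0 0 0" --pt "0 -1.2 0 0 0 0 0" --pt "0 0 0 0 0 0 0" --pt "0 0 0 0 0 0 0"

```text
time_s: 6.28
tool_pos: [0.4164, -0.17, 0.1125]
tool_rot: [180.0, -0.1, -0.3]
force: [1.1, -0.0, 0.5]
grip_width: 0.0004
```

Call:
drive_tool --pt "-0.3 -1 0 0 0 0 0" --pt "0 -1 0 0 0 0 0" --pt "0 0 0 0 0 0 0" --pt "0 0 0 0 0 0 0"

```text
time_s: 6.62
tool_pos: [0.4128, -0.1505, 0.1122]
tool_rot: [180.0, 0.0, -0.4]
force: [-0.2, -0.8, 0.3]
grip_width: 0.0008
```

Call:
drive_tool --pt "0 -1 0 0 0 0 0" --pt "0 -1 0 0 0 0 0" --pt "0 -1 0 0 0 0 0" --pt "0 -1 0 0 0 0 0" --pt "0 -1 0 0 0 0 0" --pt "0 -0.4 0 0 0 0 0" --pt "0 0 0 0 0 0 0" --pt "0 0 0 0 0 0 0"

```text
time_s: 7.28
tool_pos: [0.4132, -0.0971, 0.1123]
tool_rot: [180.0, -0.0, -0.5]
force: [-0.0, -1.1, 0.4]
grip_width: 0.0005
```

Call:
drive_tool --pt "0.2 0 0 0 0 0 0" --pt "0.2 0 0 0 0 0 0" --pt "0.2 0 0 0 0 0 0" --pt "0.2 0 0 0 0 0 0" --pt "0.2 0 0 0 0 0 0" --pt "0.2 0 0 0 0 0 0" --pt "0.2 0 0 0 0 0 0" --pt "0.25 0 0 0 0 0 0" --pt "0.25 0 0 0 0 0 0" --pt "0.25 0 0 0 0 0 0" --pt "0.25 0 0 0 0 0 0" --pt "0.25 0 0 0 0 0 0" --pt "0.25 0 0 0 0 0 0" --pt "0.25 0 0 0 0 0 0" --pt "0.25 0 0 0 0 0 0" --pt "0.25 0 0 0 0 0 0" --pt "0.25 0 0 0 0 0 0" --pt "0.25 0 0 0 0 0 0" --pt "0.25 0 0 0 0 0 0" --pt "0.25 0 0 0 0 0 0"

```text
time_s: 8.95
tool_pos: [0.4599, -0.0976, 0.1122]
tool_rot: [-180.0, 0.0, -0.5]
force: [-1.7, -0.8, -0.7]
grip_width: 0.0005
```

Call:
drive_tool --pt "0.2 0 0 0 0 0 0" --pt "0.2 0 0 0 0 0 0" --pt "0.15 0 0 0 0 0 0" --pt "0.15 0 0 0 0 0 0" --pt "0.15 0 0 0 0 0 0" --pt "0.15 0 0 0 0 0 0" --pt "0.1 0 0 0 0 0 0" --pt "0.1 0 0 0 0 0 0" --pt "0.1 0 0 0 0 0 0"

```text
time_s: 9.7
tool_pos: [0.4728, -0.0977, 0.1123]
tool_rot: [180.0, 0.0, -0.5]
force: [-1.8, -0.4, -0.5]
grip_width: 0.0003
```

Call:
drive_tool --pt "0.08 0 0 0 0 0 0" --pt "0.06 0 0 0 0 0 0" --pt "0.06 0 0 0 0 0 0" --pt "0.06 0 0 0 0 0 0" --pt "0.06 0 0 0 0 0 0" --pt "0.06 0 0 0 0 0 0" --pt "0.06 0 0 0 0 0 0" --pt "0.06 0 0 0 0 0 0"

```text
time_s: 10.37
tool_pos: [0.4772, -0.0978, 0.1122]
tool_rot: [-180.0, 0.1, -0.5]
force: [-4.8, 1.0, 2.9]
grip_width: 0.0005
```

Call:
drive_tool --pt "0.06 0 0 0 0 0 0" --pt "0.04 0 0 0 0 0 0"

```text
time_s: 10.53
tool_pos: [0.4774, -0.0978, 0.1122]
tool_rot: [-180.0, 0.2, -0.5]
force: [-7.8, 1.2, 5.2]
grip_width: 0.0004
```

Call:
drive_tool --pt "-0.5 0 0 0 0 0 0" --pt "-1.2 0 0 0 0 0 0" --pt "-1.2 0 0 0 0 0 0" --pt "-1.2 0 0 0 0 0 0" --pt "-0.4 0 0 0 0 0 0" --pt "0 -1.5 0 0 0 0 0" --pt "0 -1.5 0 0 0 0 0" --pt "0 -1.5 0 0 0 0 0" --pt "0 -1.5 0 0 0 0 0" --pt "0 -1.5 0 0 0 0 0" --pt "0 -1.5 0 0 0 0 0" --pt "0 -0.5 0 0 0 0 0" --pt "0 0 0 0 0 0 0" --pt "0 0 0 0 0 0 0"

```text
time_s: 11.7
tool_pos: [0.435, -0.0029, 0.1124]
tool_rot: [180.0, -0.1, -0.5]
force: [-0.1, 0.6, -0.2]
grip_width: 0.0003
```

Call:
drive_tool --pt "0.2 0 0 0 0 0 0" --pt "0.2 0 0 0 0 0 0" --pt "0.2 0 0 0 0 0 0" --pt "0.2 0 0 0 0 0 0" --pt "0.2 0 0 0 0 0 0" --pt "0.2 0 0 0 0 0 0" --pt "0.2 0 0 0 0 0 0" --pt "0.2 0 0 0 0 0 0" --pt "0.2 0 0 0 0 0 0" --pt "0.2 0 0 0 0 0 0" --pt "0.2 0 0 0 0 0 0" --pt "0.2 0 0 0 0 0 0" --pt "0.2 0 0 0 0 0 0" --pt "0.2 0 0 0 0 0 0" --pt "0.2 0 0 0 0 0 0" --pt "0.15 0 0 0 0 0 0" --pt "0.15 0 0 0 0 0 0" --pt "0.15 0 0 0 0 0 0" --pt "0.15 0 0 0 0 0 0" --pt "0.1 0 0 0 0 0 0"

```text
time_s: 13.37
tool_pos: [0.4717, -0.0027, 0.1122]
tool_rot: [-180.0, 0.0, -0.5]
force: [-1.2, -0.6, -1.2]
grip_width: 0.0007
```

Call:
drive_tool --pt "0.1 0 0 0 0 0 0" --pt "0.06 0 0 0 0 0 0" --pt "0.06 0 0 0 0 0 0" --pt "0.06 0 0 0 0 0 0" --pt "0.06 0 0 0 0 0 0" --pt "0.06 0 0 0 0 0 0" --pt "0.06 0 0 0 0 0 0"

```text
time_s: 13.95
tool_pos: [0.4762, -0.0028, 0.1122]
tool_rot: [180.0, 0.0, -0.5]
force: [-2.4, -0.1, -1.1]
grip_width: 0.0004
```

Call:
drive_tool --pt "0.06 0 0 0 0 0 0" --pt "0.06 0 0 0 0 0 0" --pt "0.06 0 0 0 0 0 0" --pt "0.06 0 0 0 0 0 0" --pt "0.05 0 0 0 0 0 0"

```text
time_s: 14.37
tool_pos: [0.4782, -0.0028, 0.1121]
tool_rot: [180.0, 0.1, -0.5]
force: [-5.4, 0.4, 4.1]
grip_width: 0.0005
```

Call:
drive_tool --pt "0.06 0 0 0 0 0 0" --pt "0.04 0 0 0 0 0 0"

```text
time_s: 14.53
tool_pos: [0.4784, -0.0028, 0.1121]
tool_rot: [180.0, 0.3, -0.5]
force: [-8.4, -0.3, 6.5]
grip_width: 0.0004
```

Call:
drive_tool --pt "-0.5 0 0 0 0 0 0" --pt "-1 0 0 0 0 0 0" --pt "-1.5 0 0 0 0 0 0" --pt "-1 0 -2 0 0 0 0" --pt "0 0 -3 0 0 0 0" --pt "0 0 -3 0 0 0 0" --pt "0 0 -3 0 0 0 0" --pt "0 0 -3 0 0 0 0" --pt "0 1 -1 0 0 0 0" --pt "0 3.5 0 0 0 0 0" --pt "0 3.5 0 0 0 0 0" --pt "0 3.5 0 0 0 0 0" --pt "0 3.5 0 0 0 0 0" --pt "0 3.5 0 0 0 0 0" --pt "0 3.5 0 0 0 0 0" --pt "0 3.5 0 0 0 0 0" --pt "0 0 0 0 0 0 0" --pt "0 0 0 0 0 0 0"

```text
time_s: 16.03
tool_pos: [0.4371, -0.2593, 0.2621]
tool_rot: [180.0, -0.1, -0.8]
force: [-0.3, 0.2, -0.5]
grip_width: 0.0006
```

```bash
python3 look.py a2
```

```text
16.0333 [ 0.4371 -0.2593  0.2621] [-0.31  0.2  -0.54] 0.0006228234115159086
```

View pics/a2.png

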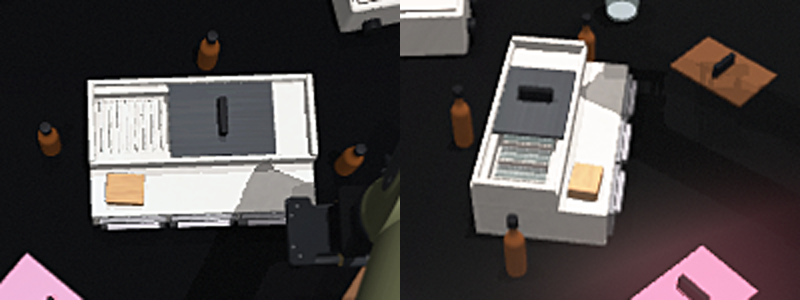

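All three drawers now sit flush in both views. The slip box, vials and cover are unchanged. Next, move behind the right side of the ridge.

Call:
drive_tool --pt "2.7 -1.35 0 0 0 0 0" --pt "2.7 -1.35 0 0 0 0 0" --pt "2.7 -1.35 0 0 0 0 0" --pt "2.7 -1.35 0 0 0 0 0" --pt "2.7 -1.35 0 0 0 0 0" --pt "2.7 -1.35 0 0 0 0 0" --pt "2.7 -1.35 0 0 0 0 0" --pt "0 0 1.5 0 0 0 0" --pt "0 0 1.5 0 0 0 0" --pt "0 0 1.5 0 0 0 0" --pt "0 0 1 0 0 0 0" --pt "0 0 0 0 0 0 0" --pt "0 0 0 0 0 0 0"

```text
time_s: 17.22
tool_pos: [0.6274, -0.1636, 0.2073]
tool_rot: [-180.0, 0.0, -0.4]
force: [-0.0, -0.1, 0.5]
grip_width: 0.0004
```

```bash
python3 look.py a3
```

```text
17.2167 [ 0.6274 -0.1636  0.2073] [-0.   -0.09  0.49] 0.0003673289347633149
```

View pics/a3.png

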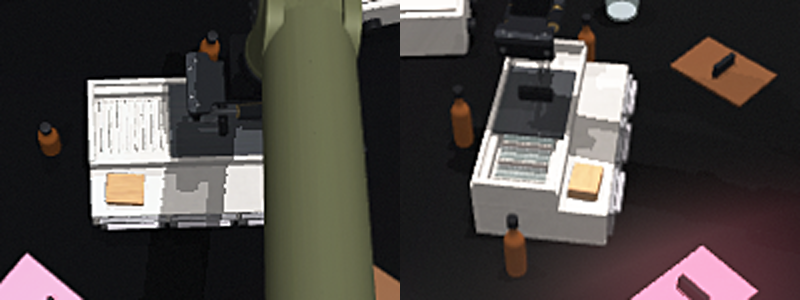

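The fingers hang on the right-hand side of the ridge, in line with it (side view, about (545,70), ridge at (535,93)).

Call:
drive_tool --pt "0 0 1 0 0 0 0" --pt "0 0 1 0 0 0 0" --pt "0 0 0.8 0 0 0 0" --pt "0 0 0.4 0 0 0 0" --pt "0 0 0.3 0 0 0 0" --pt "0 0 0 0 0 0 0" --pt "0 0 0 0 0 0 0"

```text
time_s: 17.9
tool_pos: [0.6276, -0.1647, 0.1721]
tool_rot: [-180.0, 0.0, -0.5]
force: [-0.2, 0.4, 1.1]
grip_width: 0.001
```

Call:
drive_tool --pt "0 -0.4 0 0 0 0 0" --pt "0 -0.4 0 0 0 0 0" --pt "0 -0.2 0 0 0 0 0" --pt "0 -0.2 0 0 0 0 0" --pt "0 -0.2 0 0 0 0 0" --pt "0 -0.2 0 0 0 0 0" --pt "0 -0.2 0 0 0 0 0" --pt "0 -0.2 0 0 0 0 0" --pt "0 -0.2 0 0 0 0 0" --pt "0 -0.2 0 0 0 0 0" --pt "0 -0.2 0 0 0 0 0" --pt "0 -0.2 0 0 0 0 0" --pt "0 -0.2 0 0 0 0 0"

```text
time_s: 18.98
tool_pos: [0.6278, -0.1353, 0.1722]
tool_rot: [179.9, 0.0, -0.6]
force: [1.2, -2.3, 0.5]
grip_width: 0.0004
```

Call:
drive_tool --pt "0 -0.3 0 0 0 0 0" --pt "0 -0.3 0 0 0 0 0" --pt "0 -0.3 0 0 0 0 0" --pt "0 -0.3 0 0 0 0 0" --pt "0 -0.3 0 0 0 0 0" --pt "0 -0.3 0 0 0 0 0" --pt "0 -0.3 0 0 0 0 0" --pt "0 -0.3 0 0 0 0 0" --pt "0 -0.3 0 0 0 0 0" --pt "0 -0.3 0 0 0 0 0" --pt "0 -0.3 0 0 0 0 0" --pt "0 -0.3 0 0 0 0 0" --pt "0 -0.3 0 0 0 0 0" --pt "0 -0.3 0 0 0 0 0" --pt "0 -0.3 0 0 0 0 0" --pt "0 -0.3 0 0 0 0 0" --pt "0 -0.3 0 0 0 0 0" --pt "0 -0.3 0 0 0 0 0"

```text
time_s: 20.48
tool_pos: [0.6283, -0.0803, 0.1722]
tool_rot: [180.0, 0.0, -0.5]
force: [0.4, -1.5, -0.5]
grip_width: 0.0004
```

```bash
python3 look.py a4
```

```text
20.4833 [ 0.6283 -0.0803  0.1722] [ 0.42 -1.49 -0.47] 0.0004281052683550098
```

View pics/a4.png

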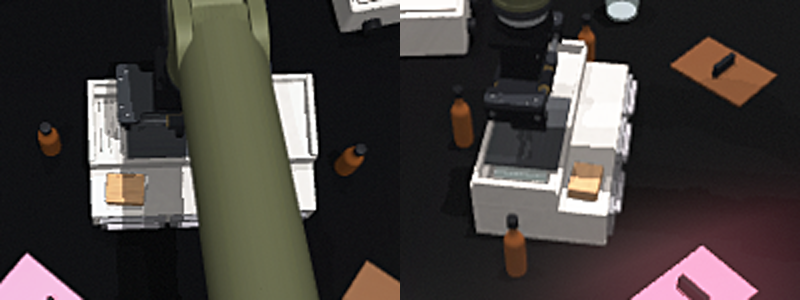

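The cover has slid about half-way and its left edge is over the well. Remaining travel is about 37 mm.

Call:
drive_tool --pt "0 -0.3 0 0 0 0 0" --pt "0 -0.3 0 0 0 0 0" --pt "0 -0.3 0 0 0 0 0" --pt "0 -0.3 0 0 0 0 0" --pt "0 -0.3 0 0 0 0 0" --pt "0 -0.3 0 0 0 0 0" --pt "0 -0.2 0 0 0 0 0" --pt "0 -0.2 0 0 0 0 0" --pt "0 -0.2 0 0 0 0 0" --pt "0 -0.2 0 0 0 0 0" --pt "0 -0.15 0 0 0 0 0" --pt "0 -0.1 0 0 0 0 0" --pt "0 -0.1 0 0 0 0 0" --pt "0 -0.1 0 0 0 0 0"

```text
time_s: 21.75
tool_pos: [0.6286, -0.0503, 0.1723]
tool_rot: [180.0, -0.0, -0.5]
force: [0.5, -2.5, -0.1]
grip_width: 0.0005
```

Call:
drive_tool --pt "0 -0.08 0 0 0 0 0" --pt "0 -0.08 0 0 0 0 0" --pt "0 -0.08 0 0 0 0 0" --pt "0 -0.08 0 0 0 0 0" --pt "0 -0.08 0 0 0 0 0" --pt "0 -0.06 0 0 0 0 0" --pt "0 -0.06 0 0 0 0 0" --pt "0 -0.06 0 0 0 0 0"

```text
time_s: 22.42
tool_pos: [0.6287, -0.0444, 0.1723]
tool_rot: [180.0, -0.0, -0.5]
force: [0.3, -2.3, 0.1]
grip_width: 0.0005
```

Call:
drive_tool --pt "0 -0.06 0 0 0 0 0" --pt "0 -0.06 0 0 0 0 0" --pt "0 -0.06 0 0 0 0 0" --pt "0 -0.06 0 0 0 0 0" --pt "0 -0.06 0 0 0 0 0"

```text
time_s: 22.83
tool_pos: [0.6287, -0.0414, 0.1723]
tool_rot: [180.0, -0.0, -0.5]
force: [-0.1, -2.8, 1.0]
grip_width: 0.0002
```

Call:
drive_tool --pt "0 -0.06 0 0 0 0 0" --pt "0 -0.06 0 0 0 0 0" --pt "0 -0.06 0 0 0 0 0" --pt "0 -0.06 0 0 0 0 0" --pt "0 -0.06 0 0 0 0 0"

```text
time_s: 23.25
tool_pos: [0.6287, -0.0384, 0.1723]
tool_rot: [180.0, -0.0, -0.5]
force: [0.8, -1.7, 1.4]
grip_width: 0.0006
```

```bash
python3 look.py a5
python3 - <<'E'
import pickle,cv2,numpy as np
t,s=pickle.load(open('a5.pkl','rb'))
a=cv2.resize(t['img'][140:200,290:380],None,fx=5,fy=5,interpolation=cv2.INTER_CUBIC)
b=cv2.resize(s['img'][125:235,265:335],None,fx=4,fy=4,interpolation=cv2.INTER_CUBIC)
h=max(a.shape[0],b.shape[0]);p=lambda x:np.pad(x,((0,h-x.shape[0]),(0,0),(0,0)))
cv2.imwrite('pics/a5c.png',np.hstack([p(a),p(b)]))
E
```

```text
23.25 [ 0.6287 -0.0384  0.1723] [ 0.81 -1.66  1.39] 0.0005925083118410291
```

View pics/a5c.png

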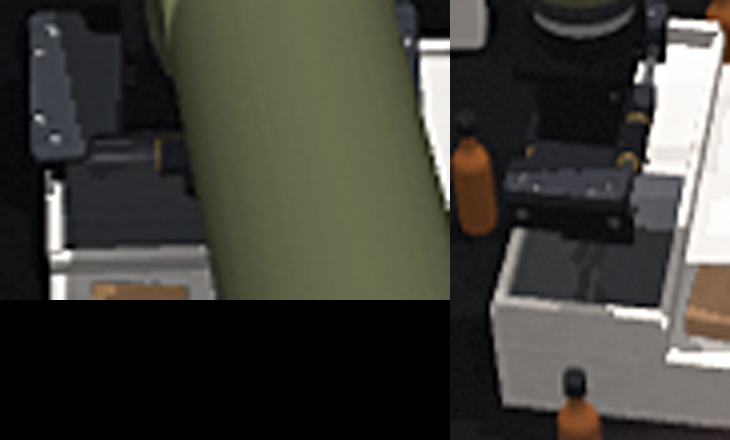

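The crop shows the cover's left edge at or within a few mm of the left stop (top view about (303,181)). The force hasn't risen yet, so I'll continue slowly.

Call:
drive_tool --pt "0 -0.06 0 0 0 0 0" --pt "0 -0.06 0 0 0 0 0" --pt "0 -0.06 0 0 0 0 0" --pt "0 -0.06 0 0 0 0 0"

```text
time_s: 23.68
tool_pos: [0.6287, -0.038, 0.1723]
tool_rot: [179.8, 0.0, -0.6]
force: [0.0, -6.8, 0.6]
grip_width: 0.0006
```

Call:
drive_tool --pt "0 -0.06 0 0 0 0 0" --pt "0 0.3 0 0 0 0 0" --pt "0 0.5 0 0 0 0 0" --pt "0 0.8 0 0 0 0 0" --pt "0 1 0 0 0 0 0" --pt "0 0 -1.5 0 0 0 0" --pt "0 0 -3 0 0 0 0" --pt "0 0 -3 0 0 0 0" --pt "0 0 -3 0 0 0 0" --pt "-1.5 3 0 0 0 0 0" --pt "-1.5 3.5 0 0 0 0 0" --pt "-1.5 3.5 0 0 0 0 0" --pt "-1.5 3.5 0 0 0 0 0" --pt "-1.5 3.5 0 0 0 0 0" --pt "-1.5 3.5 0 0 0 0 0" --pt "-1.5 3.5 0 0 0 0 0" --pt "-1.5 3.5 0 0 0 0 0" --pt "0 0 0 0 0 0 0" --pt "0 0 0 0 0 0 0"

```text
time_s: 25.27
tool_pos: [0.5037, -0.3391, 0.277]
tool_rot: [180.0, 0.0, -0.9]
force: [0.1, 0.4, -0.9]
grip_width: 0.0004
```

```bash
python3 look.py a6
python3 - <<'E'
import pickle,cv2,numpy as np
t,s=pickle.load(open('a6.pkl','rb'))
a=cv2.resize(t['img'][130:240,265:365],None,fx=4,fy=4,interpolation=cv2.INTER_CUBIC)
b=cv2.resize(s['img'][120:240,265:365],None,fx=4,fy=4,interpolation=cv2.INTER_CUBIC)
h=max(a.shape[0],b.shape[0]);p=lambda x:np.pad(x,((0,h-x.shape[0]),(0,0),(0,0)))
cv2.imwrite('pics/a6c.png',np.hstack([p(a),p(b)]))
E
```

```text
25.2667 [ 0.5037 -0.3391  0.277 ] [ 0.08  0.43 -0.87] 0.0004287439013576466
```

View pics/a6.png

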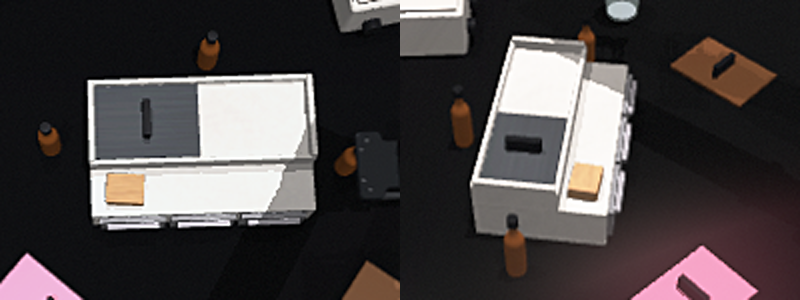

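View pics/a6c.png

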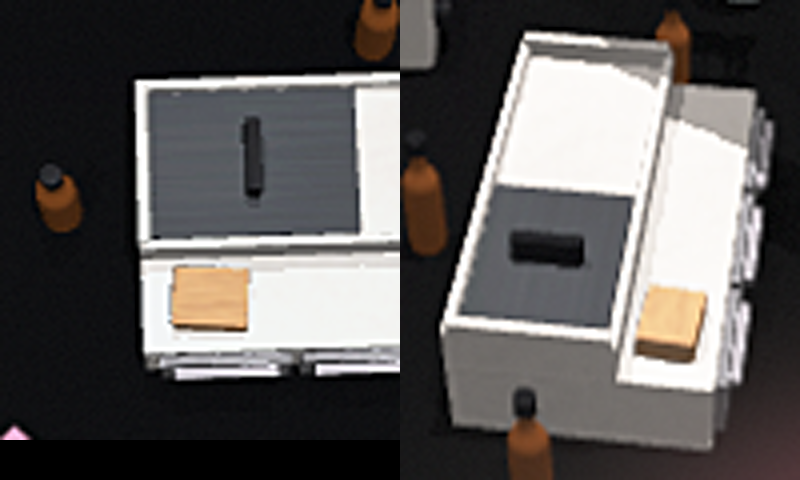

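Run:
```python
import pickle,cv2
from h import *
t,s=pickle.load(open('a6.pkl','rb')); k=np.load('cab.npz');o,R=k['o'],k['R']
f=lambda P:(R.T@(P[:2]-o)*1e3).round(1)
T=lambda u,v:(265+(u+.5)/4-.5,130+(v+.5)/4-.5)
print('ridge',f(onz(t,T(253,154),.115)),'covR edge',f(onz(t,T(358,160),.093)),'covL',f(onz(t,T(149,165),.093)),'lipL',f(onz(t,T(228,377),.054)))
for y in(95,0,-95):
    w=np.r_[R@np.array([-.106,y/1e3])+o,.054]; u,v=proj(t,w).round().astype(int); print(y,(u,v),t['img'][v-5:v+5,u].mean(1).round().tolist())
t0=pickle.load(open('top0.pkl','rb'))
b=lambda im:(lambda m:np.argwhere(m).mean(0))(((lambda h:(h[...,0]>8)&(h[...,0]<22)&(h[...,1]>90)&(h[...,2]>120))(cv2.cvtColor(im[190:220,300:340],cv2.COLOR_BGR2HSV))))
print('box',b(t0['img']),b(t['img']))
```

```text
ridge [32.9 72.5] covR edge [32.8  2.1] covL [ 33.8 141.4] lipL [-104.3   93.3]
95 (np.int64(321), np.int64(225)) [198.0, 62.0, 223.0, 240.0, 50.0, 0.0, 12.0, 13.0, 13.0, 14.0]
0 (np.int64(356), np.int64(223)) [170.0, 190.0, 66.0, 223.0, 239.0, 51.0, 3.0, 12.0, 12.0, 14.0]
-95 (np.int64(392), np.int64(222)) [100.0, 118.0, 68.0, 128.0, 140.0, 22.0, 1.0, 7.0, 8.0, 6.0]
box [13.9        17.25185185] [13.9        17.25185185]
```

Ridge is at y = 72.5 mm (73 expected), lips are at home, and the box hasn't moved. The arm is clear, so I'm handing in.

```bash
python3 -c "
from cell import env
print(env.get_obs()['force']); print(env.sign_off())"
```

```text
[-0.02626306 -0.10607025 -0.79925859]
the job is handed in; nothing more can be done
None
```

All three drawers are fully home, the steel cover is shut against the left stop, and I handed the job in at about 25 s.

- **Drawers:** I pushed right, middle and left home with the closed fingertips. All three stood open, by about 28, 55 and 29 mm. Each reached its stop slowly, with the contact force rising to about 8–9 N and no further travel.
- **Cover:** I then slid it left by its ridge, about 99 mm. It stopped on the end stop at about 7 N, after roughly 2–3 N of sliding friction.
- **Last checks:**
  - In the final pictures the ridge is at cabinet y = 72.5 mm, where 73 mm means shut. The cover lies flat over the well.
  - The left lip measures −104 mm against −106 mm at home, which is within calibration error. The other two lips show at their home pixels.
  - The slip box sits at the same pixel as before, and the vials look unmoved. I did not measure the vials, or check the dish, beaker and mouse in the last picture.
  - The arm is clear of everything.
- **One disagreement:** the stop came about 5 mm of tool travel later than I predicted. My guess is that the closed fingertips are thinner than I assumed. The force rise and the pictures confirm that the cover is at the stop.

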